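# Draw the flat file out of the tool box past its sliding tray

### The arm

A 6-joint arm with a two-finger parallel gripper is mounted at the origin on a cart in front of the work surface, level with it; the furniture and walls round the work are solid. World frame = base frame: x ahead of the robot, y to its left, z up, the work surface at z = 0. Lengths are in m, angles in rad, forces in N, time in s.
With the tool pointing down it reaches from about 0.35 to 0.925 m from the base axis. Payload 6.4 kg.
Tool frame: the origin (TCP) lies midway between the tips of the shut fingers; the grasp point (between the pads) lies 19 mm behind it (hold_point_z is the y of the grasp point in the tool frame, in m); y points along the fingers, x is the direction in which the jaws open and shut, and the axes are right-handed (so a half turn about y gives the same grasp; the last joint's range is limited). The gripper opens to 94 mm and grips with 3 to 60 N. Pads are 16 mm wide; open, the fingers measure 119 mm over their backs; the gripper's body (75 mm by 177 mm) begins 78 mm behind the grasp point.
Start: joints at [0.996, 0.245, 1.558, -0, 1.339, -0.174], TCP at [0.254, 0.598, 0.205] pointing down, gripper open.
Joint ranges: [-3.13, 3.13], [-1.02, 2.26], [0.13, 2.54], [-0.95, 4.09], [0.21, 2.88], [-2.74, 2.74]. Speed limits (rad/s): [2.57, 2.57, 3.14, 3.14, 3.14, 3.14].

### API

Orientations are given as [roll, pitch, yaw] about the fixed x, y, z axes, in that order (R = Rz(yaw) Ry(pitch) Rx(roll)).
In Python, from station import * gives the robot as it stands.
- The arm moves only by the shell command python3 -m inch 'ROWS'. ROWS is JSON, a list of rows, each a list of 5 numbers: the closure, from -1 (fully open) to 1 (shut), then the shift along the tool's x, y, z in m, then the turn about the tool's y in rad. A call has 1 to 8 rows; each row shifts and turns the commanded pose from where the row before left it, along the tool's axes as they then stand; what a row does not reach is not made up. A row lasts 1/10 s, in which the tool goes at most 50 mm and 8.59 degrees, less where a joint would pass 70% of its speed; a pose out of reach is approached as far as the arm can. A call with a gripper value outside its range is refused whole. The fingers move at their own pace and stop on an object; the grip force is fixed at half the most. Time passes only in rows, so rows that do not move let the fingers close. It gives the time, the measured TCP pose, the force and the opening at its end, in the units of the state.
- get_obs(): the state, without advancing time (a new reading comes with each control period).
- read_camera(name): name is "scene" or "top"; returns a dict with "image" (420x560x3 uint8, red, green, blue), "intrinsics" (3x3 intrinsics, pixels), "distortion" ([k1, k2, p1, p2, k3] as OpenCV has them; the pictures are not rectified), "eye" and "attitude" of the camera in the world. Camera axes: x right, y down, z forward; pixel columns grow to the right and rows downward; lengths in m; the calibration is good to about 2 mm. A picture is of the moment at which its call begins. There is no depth.
- hand_in(): hands the job in, once; it reports no verdict.
The state is a dict: "time": time; "joints": joint angles; "joint_velocities": joint speeds; "tau": joint torques, N m; "eef_pos": TCP position; "eef_rot": TCP orientation; "force": force on the tool from outside, world axes, zero at the start; "ft_torque": the same for the moment, N m; "opening": finger opening in m.
Only numpy, scipy, OpenCV 4.12 (cv2) and the standard library are available. Lean on these libraries where they do the work, as an engineer would, in place of code of your own. Each camera call takes 0.05 s, during which the arm holds its last target. There are 200 camera calls.

### The job

Fetch the flat file from the wooden tool box: slide the box's tray by its grip all the way to its stop at the end away from the tool handles, and leave it there. Then take the file by its wooden handle and draw it out at a slant, handle end up first while the blade is still under the tray, leaving the chisel lying where it is. Finish holding the file still by its handle in the air, all of it higher than the tray's grip and touching nothing of the box.

Things in the scene. Friction and masses are not known exactly. Their poses are not given: they have to be found in the camera images.
- toolbox: Fixed open wooden box, 210 (x) x 370 (y) x 78 mm high, plus a 13 mm cleat on each end. Origin: centre of its underside, z up. Walls 10 mm, inside 190 x 350, floor top z 8. 8 mm wide runners inside the long walls (z 49-60). A file and a chisel lie along y, side by side at x -36 and +36 (either way round), handles to +y.
- handle_bearers (a point): Middle of the box (x 0, y 85, z 22 mm in its frame), level with the tops of the two bearers, 12 mm wide strips across the box at y 43 and 128, that the tool handles lie on. Between the strips the handles' sides are free down to z 8. A third bearer (y -57, top z 28) carries the file's blade. Low teeth, 20 mm either side of each tool's axis, stand 9 mm above every bearer.
- end_rim (a point): Middle of the rim of the +y end wall, inner edge (x 0, y 175, z 78 mm in the box's frame): the wall that the tool handles point to and that the file is drawn out over.
- tray (a joint): Tray position, m. 0 = at the +y end, over the tool handles; grows towards the box's -y end, where it stops at 0.188. The tray (186 x 160 mm, its contents fixed) rides on the runners: underside z 60, rim z 78 mm of the box. At its stop the opening is y -14 to +175 mm of the box, the blades still under the tray. About 2 N friction; stays where left; cannot lift.
- tray_grip (a point): Centre of the tray's grip: a round wooden rail 14 mm thick, 114 mm long along the box's y, on a 10 mm thick board in the middle of the tray. The point is on the rail's axis, 116 mm above the bench; rail top at 123 mm. To its +x side stands a tin of screws whose top is 93 mm above the bench; the dowels and marker on the other side are lower.
- file: Loose flat file, 300 mm long, 0.17-0.35 kg: pale wooden handle 26 mm thick (y 50 to 150 mm, axis z 13) and dark flat blade 22 mm wide, 5 mm thick (y -150 to 50, z 6 to 11). Origin: half length, level with the handle's underside; y to the handle end, z up as it lies. Balances near the blade end of the handle. Handle end about 12 mm from the end wall.
- file_tip (a point): The blade's far end: x 0, y -150, z 8.5 mm in the file's frame.
- file_butt (a point): The handle's end: x 0, y 150, z 13 mm in the file's frame.
- chisel: Loose bench chisel, 262 mm long, in the other lane: stout wooden handle 29 mm thick (y 18 to 131 mm), thin neck and bright blade 26 mm wide. Origin: half length, level with the handle's underside; y to the handle end. Stays in the box.

How it is judged:
By the outcome, as a careful person would: the job done as asked, in the order asked, and still so for the second after the job is handed in, while the arm keeps its last pose, push and grip.
It also fails if it takes over 51 s, if anything falls off the work surface, if the arm or the gripper's body presses on something with over 40 N, if the wrist force passes 120 N, or if a joint passes its speed limit or range.

## Working session

There is one attempt and no reset: what is moved stays moved. The work goes in short steps, Python scripts to look and compute and a shell command to move; the robot and the scene stay as the last step left them, time stands still between calls to the robot, and variables do not carry over. Pictures are saved under pics/ and viewed, about 8 in all and at most 12, crops included, and the job is handed in when it is done.

```bash
ls; mkdir -p pics
cat > h.py <<'E'
from station import *
import numpy as np, cv2
from scipy.spatial.transform import Rotation as R
def cam(n):
    c=read_camera(n); c['K']=np.array(c['intrinsics'],float); c['D']=np.array(c['distortion'],float); c['e']=np.array(c['eye'],float)
    a=np.array(c['attitude'],float); c['R']=a if a.shape==(3,3) else R.from_euler('xyz',a).as_matrix()
    return c
def ray(c,uv,z):
    p=cv2.undistortPoints(np.array(uv,float).reshape(-1,1,2),c['K'],c['D']).reshape(-1,2)
    d=np.c_[p,np.ones(len(p))]@c['R'].T
    return c['e']+d*((z-c['e'][2])/d[:,2])[:,None]
def proj(c,P):
    Rt=c['R'].T; return cv2.projectPoints(np.array(P,float).reshape(-1,3),cv2.Rodrigues(Rt)[0],-Rt@c['e'],c['K'],c['D'])[0].reshape(-1,2)
E
python3 - <<'E'
from h import *
o=get_obs(); print({k:np.round(v,3) for k,v in o.items()})
a=cam('scene');b=cam('top')
for c in(a,b): print(c['attitude'],c['e'],c['K'],c['D'])
cv2.imwrite('pics/s1.png',a['image'][:,:,::-1]);cv2.imwrite('pics/t1.png',b['image'][:,:,::-1])
E
```

```text
pics
{'time': np.float64(0.0), 'joints': array([ 0.996,  0.246,  1.559,  0.   ,  1.339, -0.174]), 'joint_velocities': array([ 0.002,  0.   , -0.002,  0.001, -0.001,  0.   ]), 'tau': array([ 1.0000e-03, -4.1583e+01, -3.1460e+01,  6.9000e-02,  3.3000e-02,
       -0.0000e+00]), 'eef_pos': array([0.253, 0.598, 0.204]), 'eef_rot': array([-1.57 ,  0.002,  1.17 ]), 'force': array([0.67 , 0.33 , 1.252]), 'ft_torque': array([0.03 , 0.036, 0.03 ]), 'opening': np.float64(0.094)}
[-1.99533091 -0.02387658 -0.66077787] [ 0.04221538 -0.74877633  0.44062689] [[535.01106572   0.         277.25648236]
 [  0.         535.01106572 208.51230012]
 [  0.           0.           1.        ]] [-0.06379632  0.          0.          0.          0.        ]
[-3.0749802   0.03478809 -1.58140281] [ 0.4643568  -0.11923396  0.9509793 ] [[389.15808913   0.         283.68622913]
 [  0.         389.15808913 211.42169797]
 [  0.           0.           1.        ]] [0.03855163 0.         0.         0.         0.        ]
```

View pics/s1.png

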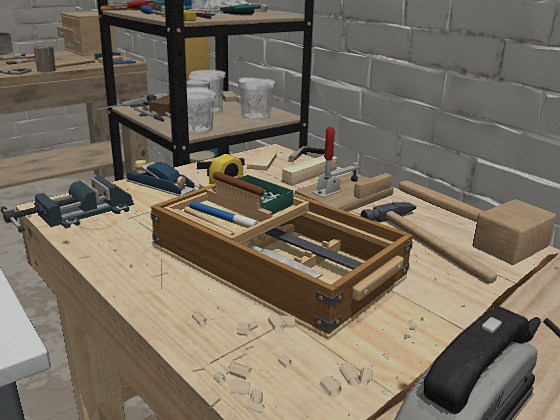

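View pics/t1.png

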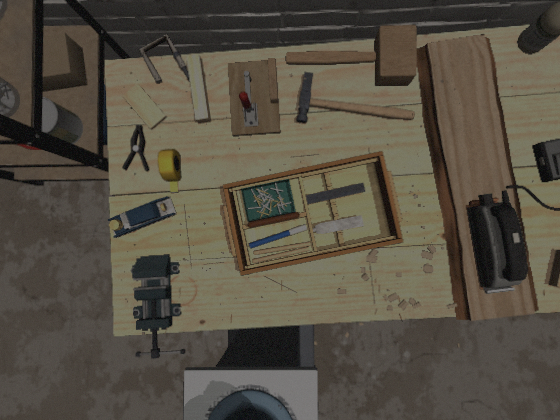

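The scene view shows the box with its tray at the far/left end. In the top view the box spans about (222,185)–(402,240), the tray is at the left end (world +y), the dark file blade is at (335,193) in the +x lane, and the chisel is at (340,225). I'll zoom in for the corners.

Run:
```python
import cv2
i=cv2.imread('pics/t1.png')[145:280,212:410]
i=cv2.convertScaleAbs(i,alpha=1.5); cv2.imwrite('pics/t1c.png',cv2.resize(i,None,fx=4,fy=4,interpolation=cv2.INTER_CUBIC))
```

```text
(no output)
```

View pics/t1c.png

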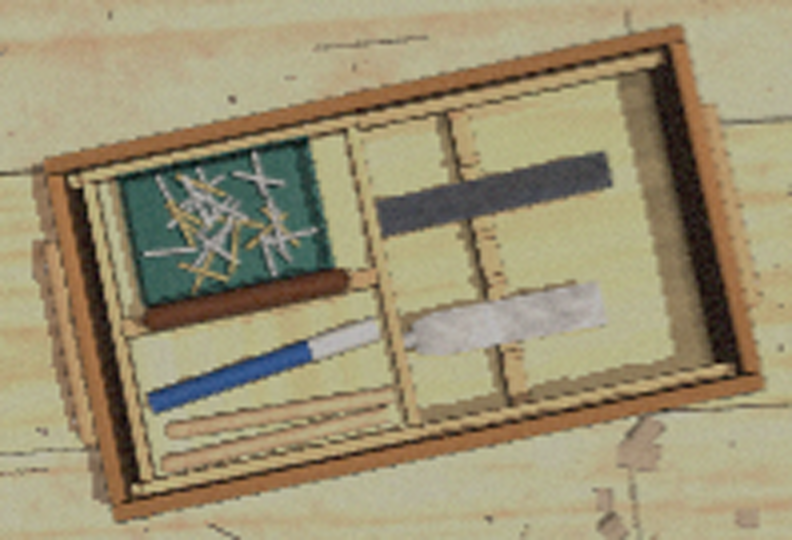

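Rim corners in the crop are at (45,160), (682,28), (762,385) and (118,520). The rail runs from (142,320) to (348,276). The dark file blade is in the +x lane.

```bash
cat > box.py <<'E'
from h import *
def fit(P,Q): # rigid 2D P(box)->Q(world)
    p=P-P.mean(0);q=Q-Q.mean(0); th=np.arctan2((p[:,0]*q[:,1]-p[:,1]*q[:,0]).sum(),(p*q).sum())
    c,s=np.cos(th),np.sin(th);M=np.array([[c,-s],[s,c]]);return th,Q.mean(0)-M@P.mean(0),M
E
python3 - <<'E'
from box import *
c=cam('top')
f=lambda l:[(u/4+212-.375,v/4+145-.375) for u,v in l]
Q=ray(c,f([(45,160),(682,28),(762,385),(118,520)]),.078)[:,:2]
P=np.array([[.105,.185],[.105,-.185],[-.105,-.185],[-.105,.185]])
th,t,M=fit(P,Q);print('yaw',th,'t',t,'res',Q-(P@M.T+t), [np.linalg.norm(Q[i]-Q[i-1]) for i in range(4)])
r=ray(c,f([(142,320),(348,276)]),.116);print('rail',r,'len',np.linalg.norm(r[1]-r[0]),'mid',r.mean(0),'box',(r[:,:2]-t)@M, 'yaw',np.arctan2(*(r[0]-r[1])[[1,0]])-np.pi/2)
b=ray(c,f([(378,218),(610,170)]),.03);print('blade box',(b[:,:2]-t)@M)
s=cam('scene'); pts=[list(M@p+t)+[.078] for p in P]+[list(r.mean(0))]
print(proj(s,pts))
o=get_obs();print(o['eef_rot'],R.from_euler('xyz',o['eef_rot']).as_matrix())
E
```

```text
yaw 0.19357484771083522 t [ 0.51941218 -0.15182896] res [[-0.00117287 -0.00192835]
 [-0.00339875  0.0011379 ]
 [ 0.00247036  0.003292  ]
 [ 0.00210127 -0.00250155]] [np.float64(0.20690070961277854), np.float64(0.36656630276384417), np.float64(0.20382850451850132), np.float64(0.36438865687889305)]
rail [[ 0.49292749 -0.0117068   0.116     ]
 [ 0.51524037 -0.12282065  0.116     ]] len 0.11333204633683992 mid [ 0.50408393 -0.06726373  0.116     ] box [[0.00096501 0.14259989]
 [0.00148638 0.02926904]] yaw 0.19817519208795464
blade box [[ 0.03665601  0.00341745]
 [ 0.03628258 -0.13622628]]
[[241.46069847 172.94067991]
 [415.56584211 233.37186457]
 [335.39558729 288.96016285]
 [152.3607329  204.79524787]
 [240.05005156 181.93321568]]
[-1.57061006e+00  1.06568982e-03  1.17000702e+00] [[ 3.90145000e-01 -5.87275414e-04 -9.20753243e-01]
 [ 9.20752813e-01 -9.08567876e-04  3.90145397e-01]
 [-1.06568962e-03 -9.99999415e-01  1.86262276e-04]]
```

Box and rail agree: rail length is 113 mm against 114, and the blade lies at box x +36. Next I'll travel at height above the grip.

```bash
python3 -m inch '[[-1,-0.034,0,-0.033,0],[-1,-0.034,0,-0.033,0],[-1,-0.034,0,-0.033,0],[-1,-0.034,0,-0.033,0],[-1,-0.034,0,-0.033,0],[-0.2,-0.034,0,-0.033,0],[-0.2,-0.034,0,-0.033,0],[-0.2,-0.034,0,-0.033,0]]'
python3 -m inch '[[-0.2,-0.034,0,-0.033,0],[-0.2,-0.034,0,-0.033,0],[-0.2,-0.034,0,-0.033,0],[-0.2,-0.034,0,-0.033,0],[-0.2,-0.034,0,-0.033,0],[-0.2,-0.034,0,-0.033,0],[-0.2,-0.034,0,-0.033,0]]'
python3 -m inch '[[-0.2,0,0,0,0.14],[-0.2,0,0,0,0.14],[-0.2,0,0,0,0.14],[-0.2,0,0,0,0.14],[-0.2,0,0,0,0.14],[-0.2,0,0,0,0.14],[-0.2,0,0,0,0.14],[-0.2,0,0,0,0]]'
cat > to.py <<'E'
import sys
from h import *
# usage: to.py x y z(TCP)
o=get_obs();Rm=R.from_euler('xyz',o['eef_rot']).as_matrix();d=np.array([float(a) for a in sys.argv[1:4]])-o['eef_pos']
print('t',o['time'],'pos',np.round(o['eef_pos'],4),'xyaw',np.arctan2(Rm[1,0],Rm[0,0]),'F',np.round(o['force'],1),'open',o['opening'],'| tool shift',np.round(Rm.T@d,4))
E
python3 to.py 0.504 -0.067 0.205
```

```text
time: 1.0
eef_pos: [0.3907, 0.2433, 0.2055]
eef_rot: [-1.571, -0.0, 1.17]
force: [1.0, 0.7, 0.4]
opening: 0.0732
time: 1.7
eef_pos: [0.5107, -0.0662, 0.2055]
eef_rot: [-1.571, -0.0, 1.17]
force: [1.1, 0.5, -0.0]
opening: 0.0567
time: 2.5
eef_pos: [0.5103, -0.0642, 0.2053]
eef_rot: [-1.571, 0.0, 0.19]
force: [-0.5, 0.4, 0.4]
opening: 0.0565
t 2.5 pos [ 0.5103 -0.0642  0.2053] xyaw 0.19024285335379595 F [-0.5  0.4  0.4] open 0.0565156946968695 | tool shift [-0.0067  0.0003 -0.0016]
```

```bash
python3 -m inch '[[-0.2,-0.0065,0.03,-0.0015,0],[-0.2,0,0.03,0,0],[-0.2,0,0,0,0]]'
python3 - <<'E'
from h import *
s=cam('scene'); i=s['image'][:,:,::-1].copy()
i=i[120:320,140:440]; i=cv2.resize(i,None,fx=2.6,fy=2.6,interpolation=cv2.INTER_CUBIC)
M=R.from_euler('z',.195).as_matrix();t=np.array([.5194,-.1518,0])
pts=[(.105,.185,.078),(.105,-.185,.078),(-.105,-.185,.078),(-.105,.185,.078),(0.001,.143,.116),(.001,.029,.116)]
for k,p in enumerate(proj(s,[M@np.array(p)+t for p in pts])):
    q=(p-[140,120]+.5)*2.6; cv2.drawMarker(i,tuple(int(v) for v in q),(0,255,0) if k<4 else (0,0,255),0,14,1)
cv2.imwrite('pics/s2.png',i)
E
```

```text
time: 2.8
eef_pos: [0.5012, -0.0659, 0.1414]
eef_rot: [-1.566, 0.007, 0.193]
force: [-0.2, 0.4, -0.6]
opening: 0.0566
```

View pics/s2.png

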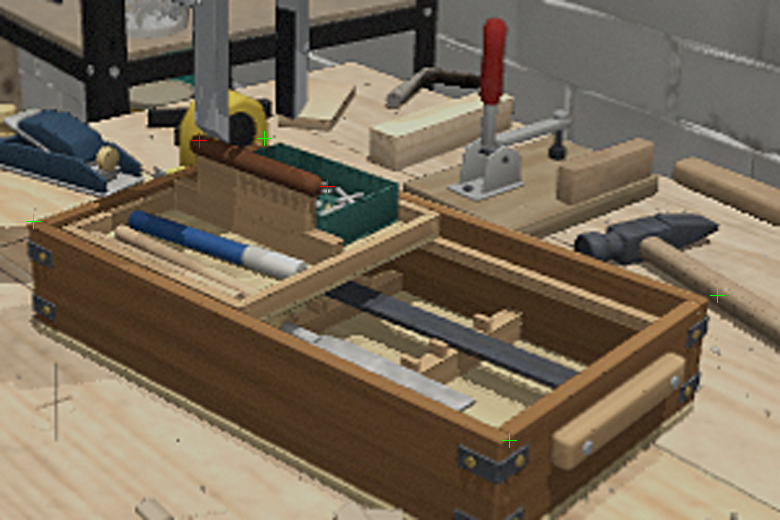

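The rail markers match the rail to within 2 px, running (199,141)–(327,187). The fingers straddle it. I'll descend to TCP z 0.100, with the tin top at 0.093, and close.

```bash
python3 -m inch '[[-0.2,0.002,0.02,0,0],[-0.2,0,0.019,0,0],[-0.2,0,0,0,0],[1,0,0,0,0],[1,0,0,0,0],[1,0,0,0,0],[1,0,0,0,0]]'; python3 to.py 0.504 -0.067 0.1
```

```text
time: 3.55
eef_pos: [0.5068, -0.0667, 0.1074]
eef_rot: [-1.572, -0.001, 0.19]
force: [-0.5, 0.4, 0.7]
opening: 0.0281
t 3.55 pos [ 0.5068 -0.0667  0.1074] xyaw 0.19022526585717034 F [-0.5  0.4  0.7] open 0.028088432150432604 | tool shift [-0.0028  0.0074  0.0003]
```

```bash
python3 -m inch '[[0,-0.003,0.006,0,0],[1,0,0,0,0],[1,0,0,0,0],[1,0,0,0,0],[1,0,0,0,0],[1,0,0,0,0],[1,0,0,0,0],[1,0,0,0,0]]'; python3 to.py 0.504 -0.067 0.1
```

```text
time: 4.35
eef_pos: [0.5019, -0.0673, 0.1003]
eef_rot: [-1.57, 0.004, 0.191]
force: [-4.5, -1.2, 2.5]
opening: 0.0131
t 4.35 pos [ 0.5019 -0.0673  0.1003] xyaw 0.19057703040951376 F [-4.5 -1.2  2.5] open 0.013144229389700418 | tool shift [ 0.0021  0.0002 -0.0001]
```

```bash
python3 -m inch '[[1,0.001,0,-0.01,0],[1,0,0,-0.02,0],[1,0,0,-0.025,0],[1,0,0,-0.025,0],[1,0,0,-0.025,0],[1,0,0,-0.025,0],[1,0,0,-0.025,0],[1,0,0,-0.015,0]]';python3 to.py 0.540 -0.2517 0.1;python3 -m inch '[[1,0,0,-0.01,0],[1,0,0,-0.006,0],[1,0,0,-0.004,0],[1,0,0,0,0],[1,0,0,0,0]]'; python3 to.py 0.5407 -0.2517 0.1
```

```text
time: 5.15
eef_pos: [0.5347, -0.2351, 0.1003]
eef_rot: [-1.569, 0.005, 0.19]
force: [-5.9, 1.9, 4.8]
opening: 0.0127
t 5.15 pos [ 0.5347 -0.2351  0.1003] xyaw 0.18959712023694175 F [-5.9  1.9  4.8] open 0.012736312918751025 | tool shift [ 0.0021  0.0002 -0.0173]
time: 5.65
eef_pos: [0.5369, -0.247, 0.0997]
eef_rot: [-1.555, 0.008, 0.191]
force: [-11.9, 20.5, 13.6]
opening: 0.0129
t 5.65 pos [ 0.5369 -0.247   0.0997] xyaw 0.19055896624551746 F [-11.9  20.5  13.6] open 0.012946815317751357 | tool shift [ 0.0028 -0.0004 -0.0053]
```

The 20 N reaction means it is at the stop. I'll release while still pressed, rise, and check.

```bash
python3 -m inch '[[0,0,0,0,0],[0,0,0,0,0],[0,0,0,0,0],[0,0,0,0,0],[0,0,-0.03,0,0],[0,0,-0.05,0,0],[0,0,0,0.05,0],[0,0,0,0.05,0]]';python3 -m inch '[[0,0.01,0,0.05,0],[0,0.025,0,0.05,0],[0,0,0,0,0]]'
python3 - <<'E'
from h import *
o=get_obs();print(o['time'],o['eef_pos'],o['opening'],o['force'])
s=cam('top'); i=s['image'][:,:,::-1][145:280,212:410]; i=cv2.resize(cv2.convertScaleAbs(i,alpha=1.5),None,fx=4,fy=4,interpolation=cv2.INTER_CUBIC);cv2.imwrite('pics/t3.png',i)
E
```

```text
time: 6.45
eef_pos: [0.5223, -0.1559, 0.1828]
eef_rot: [-1.574, -0.004, 0.187]
force: [-0.1, 1.0, -0.2]
opening: 0.0469
time: 6.75
eef_pos: [0.5357, -0.0528, 0.1808]
eef_rot: [-1.57, -0.001, 0.196]
force: [-0.2, -0.4, -0.6]
opening: 0.0465
6.75 [ 0.53569811 -0.05275937  0.18079328] 0.04648502924159826 [-0.23018729 -0.43288956 -0.64418928]
```

View pics/t3.png

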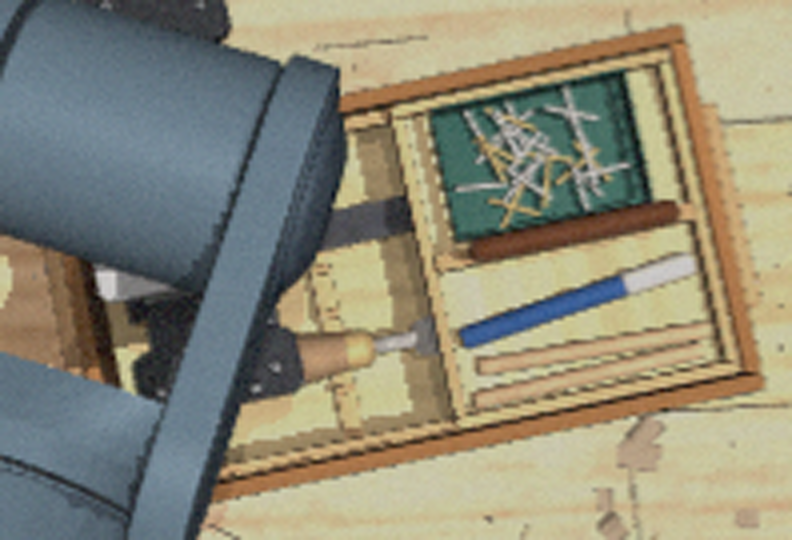

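The tray now sits at the right end, with its rail from (470,250) to (678,211). The file blade enters under the tray at (405,215). The arm hides the file handle.

```bash
python3 - <<'E'
from h import *
c=cam('top'); f=lambda l:[(u/4+212-.375,v/4+145-.375) for u,v in l]
r=ray(c,f([(470,250),(678,211)]),.116);M=R.from_euler('z',.195).as_matrix()[:2,:2];t=np.array([.5194,-.1518])
print(r,(r[:,:2]-t)@M,'mid box',((r[:,:2]-t)@M).mean(0))
e=ray(c,f([(393,112),(452,418)]),.078);print('tray edge box',(e[:,:2]-t)@M)
b=ray(c,f([(400,197),(406,230),(330,205),(340,240)]),.033);print('blade',(b[:,:2]-t)@M)
for g in (.105,.110,.148): print(g,M@np.array([.0365,g])+t)
E
python3 to.py .5194 -.0366 .18
```

```text
[[ 0.52836777 -0.18830965  0.116     ]
 [ 0.54773565 -0.29902694  0.116     ]] [[ 0.00172346 -0.03755536]
 [-0.00072903 -0.14992715]] mid box [ 0.00049721 -0.09374126]
tray edge box [[ 0.08929395 -0.01536354]
 [-0.08557579 -0.01156659]]
blade [[ 0.04589697 -0.01183751]
 [ 0.02600136 -0.01120824]
 [ 0.04985087  0.02962535]
 [ 0.02827023  0.02812427]]
0.105 [ 0.53486275 -0.04171752]
0.11 [ 0.53389392 -0.03681228]
0.148 [5.26530793e-01 4.67533619e-04]
t 6.85 pos [ 0.5354 -0.0567  0.1806] xyaw 0.19201475138496749 F [-1.4  0.2  0.4] open 0.046772891172399085 | tool shift [-0.0119  0.0006  0.0228]
```

The rail is at box y −94, where the stop should put it (−14 − 80), and the tray edge is at −13.5 against the expected −14, so the tray is at its stop. It had started about 8 mm off zero. Next I'll go over the handle between the strips.

```bash
python3 -m inch '[[0,0.003,0,0.017,0],[0,0,0.045,0,0],[0,0,0.045,0,0],[0,0,0,0,0],[0,0,0,0,0]]'; python3 to.py .5353 -.0398 .017
python3 - <<'E'
from h import *
s=cam('scene'); i=s['image'][:,:,::-1].copy()
M=R.from_euler('z',.195).as_matrix();t=np.array([.5194,-.1518,0])
i=i[130:290,150:350]; i=cv2.resize(i,None,fx=3.7,fy=3.7,interpolation=cv2.INTER_CUBIC)
for p in proj(s,[M@np.array(p)+t for p in [(.036,.063,.035),(.036,.103,.035),(.036,.163,.035)]]):
    q=(p-[150,130]+.5)*3.7; cv2.drawMarker(i,tuple(int(v) for v in q),(0,0,255),0,14,1)
cv2.imwrite('pics/s4.png',i)
E
```

```text
time: 7.35
eef_pos: [0.5348, -0.0412, 0.0906]
eef_rot: [-1.57, 0.001, 0.188]
force: [-0.1, 0.2, 0.1]
opening: 0.047
t 7.35 pos [ 0.5348 -0.0412  0.0906] xyaw 0.18805232073214306 F [-0.1  0.2  0.1] open 0.047038766455847765 | tool shift [0.0009 0.0736 0.0013]
```

View pics/s4.png

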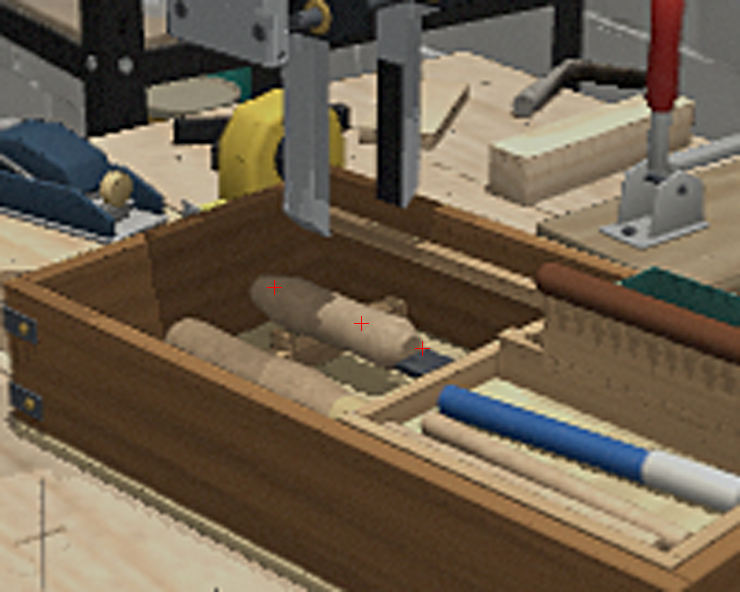

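The markers sit on the file handle, which runs from about (255,290) to (415,345), within 2–3 mm. The fingers straddle its lane. I'll descend and grip.

```bash
python3 -m inch '[[0,0,0.03,0.001,0],[0,0,0.025,0,0],[0,0,0.017,0,0],[0,0,0,0,0],[0,0,0,0,0]]'; python3 -m inch '[[1,0,0,0,0],[1,0,0,0,0],[1,0,0,0,0],[1,0,0,0,0],[1,0,0,0,0],[1,0,0,0,0]]';python3 to.py .5353 -.0398 .017
```

```text
time: 7.9
eef_pos: [0.5366, -0.0398, 0.0208]
eef_rot: [-1.573, -0.003, 0.19]
force: [0.3, 0.4, -0.2]
opening: 0.047
time: 8.5
eef_pos: [0.5353, -0.0391, 0.0193]
eef_rot: [-1.571, -0.001, 0.19]
force: [-0.8, 0.2, 5.9]
opening: 0.0247
t 8.5 pos [ 0.5353 -0.0391  0.0193] xyaw 0.18996082316894378 F [-0.8  0.2  5.9] open 0.024745728372647696 | tool shift [-0.0001  0.0023 -0.0007]
```

The chord of 24.7 mm says the grip is about 4 mm above the axis, so I'll regrip slightly lower.

```bash
python3 -m inch '[[0.2,0,0,0,0],[0.2,0,0,0,0],[0.2,0,0.004,0,0],[0.2,0,0,0,0],[1,0,0,0,0],[1,0,0,0,0],[1,0,0,0,0],[1,0,0,0,0]]';python3 to.py .5353 -.0398 .0155
```

```text
time: 9.3
eef_pos: [0.5346, -0.0389, 0.0143]
eef_rot: [-1.571, 0.0, 0.19]
force: [0.6, 0.2, -0.9]
opening: 0.0252
t 9.3 pos [ 0.5346 -0.0389  0.0143] xyaw 0.1899633867661502 F [ 0.6  0.2 -0.9] open 0.025241617885816803 | tool shift [ 0.0005 -0.0012 -0.0011]
```

```bash
python3 -m inch '[[1,0,-0.005,0,0],[1,0,-0.005,0,0],[1,0,-0.005,0,0],[1,0,-0.003,0,0],[1,0,0,0,0],[1,0,0,0,0]]'; python3 to.py 0 0 0
cat > look.py <<'E'
import sys
from h import *
s=cam('scene'); x0,y0,x1,y1=[int(a) for a in sys.argv[2:6]]; k=float(sys.argv[6])
cv2.imwrite('pics/'+sys.argv[1],cv2.resize(s['image'][y0:y1,x0:x1,::-1],None,fx=k,fy=k,interpolation=cv2.INTER_CUBIC))
E
python3 look.py s5.png 150 100 350 250 4
```

```text
time: 9.9
eef_pos: [0.5347, -0.0389, 0.0325]
eef_rot: [-1.571, -0.0, 0.19]
force: [0.8, -0.3, -2.4]
opening: 0.0251
t 9.9 pos [ 0.5347 -0.0389  0.0325] xyaw 0.18996706173546896 F [ 0.8 -0.3 -2.4] open 0.02513870959157649 | tool shift [-0.5177  0.0325  0.1392]
```

View pics/s5.png

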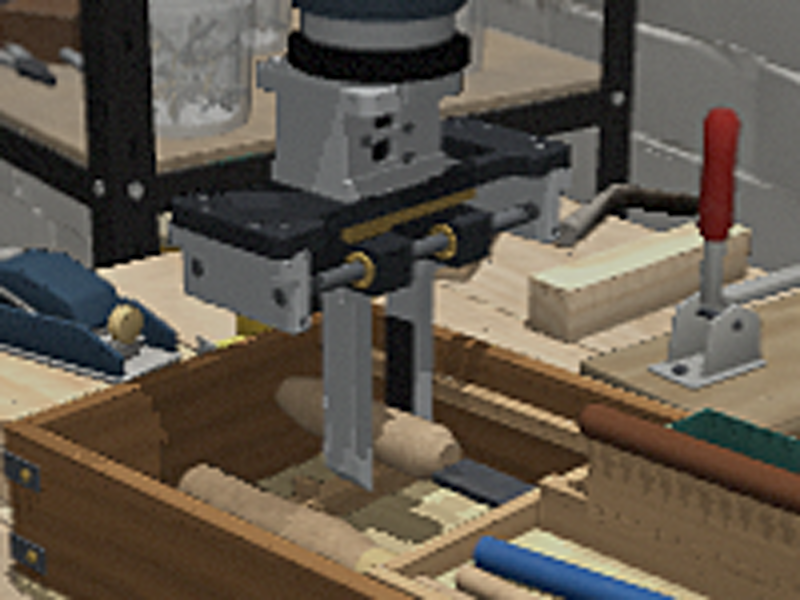

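```bash
cat > pl.py <<'E'
from h import *
M3=R.from_euler('z',.19).as_matrix();t3=np.array([.5194,-.1518,0])
def plane(uv,xb=.036):
    s=cam('scene'); p=cv2.undistortPoints(np.array(uv,float).reshape(-1,1,2),s['K'],s['D']).reshape(-1,2)
    d=np.c_[p,np.ones(len(p))]@s['R'].T@M3; e=(s['e']-t3)@M3
    return (e+d*((xb-e[0])/d[:,0])[:,None])[:,1:]
E
python3 - <<'E'
from pl import *
for n,l,k,o in (('s4',[(252,291),(418,347)],3.7,(150,130)),('s5',[(276,390),(458,455)],4,(150,100))):
    q=plane([(u/k+o[0]-.4,v/k+o[1]-.4) for u,v in l]); print(n,q,'slope deg',np.degrees(np.arctan2(*(q[0]-q[1])[::-1])))
o=get_obs();print(o['ft_torque'],o['force'])
E
```

```text
s4 [[0.18021698 0.02725038]
 [0.0663444  0.03438611]] slope deg -3.5857051304554695
s5 [[0.17705897 0.05083615]
 [0.06312573 0.05461248]] slope deg -1.898380924334054
[-0.01668192  0.00645756  0.01798018] [ 0.08713547  0.31390254 -1.41958273]
```

The handle is rising almost level (+2° only), so the pads hold the file without letting it droop. Lifting straight up should let the blade meet the tray edge and pivot gently in the pads. I'll go slowly and watch the force.

```bash
python3 -m inch '[[1,0,-0.004,0,0],[1,0,-0.004,0,0],[1,0,-0.004,0,0],[1,0,-0.004,0,0]]'; python3 -m inch '[[1,0,-0.004,0,0],[1,0,-0.004,0,0],[1,0,-0.004,0,0],[1,0,0,0,0]]'; python3 look.py s6.png 150 100 350 250 4
```

```text
time: 10.45
eef_pos: [0.5347, -0.0389, 0.0488]
eef_rot: [-1.571, 0.0, 0.19]
force: [1.2, -0.3, -3.0]
opening: 0.0253
time: 10.85
eef_pos: [0.5351, -0.0389, 0.0611]
eef_rot: [-1.571, -0.001, 0.19]
force: [-0.6, 0.3, -1.8]
opening: 0.0248
```

View pics/s6.png

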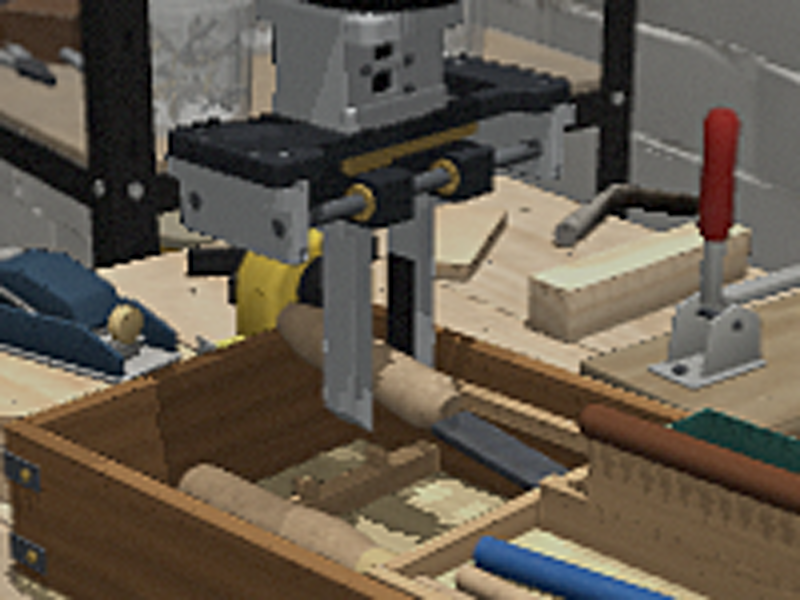

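The file is pivoting: butt at (280,322), ferrule end at (452,402), with the wrist force no more than the file's weight.

```bash
python3 - <<'E'
from pl import *
q=plane([(u/4+150-.4,v/4+100-.4) for u,v in [(280,322),(452,405)]]); print(q,'slope deg',3.6+np.degrees(np.arctan2(*(q[0]-q[1])[::-1])))
E
python3 -m inch '[[1,0,-0.004,0,0],[1,0,-0.004,0,0],[1,0,-0.004,0,0],[1,0,-0.004,0,0],[1,0,0,0,0]]'
```

```text
[[0.17335751 0.08550436]
 [0.06700606 0.07681781]] slope deg 8.269428770724708
time: 11.45
eef_pos: [0.5352, -0.039, 0.0773]
eef_rot: [-1.571, -0.001, 0.19]
force: [-0.4, 0.8, -2.1]
opening: 0.0248
```

Slope follows the tray-edge constraint (8° measured, 8.7° expected). I'll raise 6 mm more to about 19°, back off 3 mm from the tray edge, then draw out at a slant.

```bash
python3 -m inch '[[1,0,-0.003,0,0],[1,0,-0.003,0,0],[1,0,0,0,0],[1,0,0.003,0,0],[1,0,-0.002,0.01,0],[1,0,-0.003,0.012,0],[1,0,0,0,0]]'; python3 look.py s7.png 150 80 350 230 4
```

```text
time: 12.15
eef_pos: [0.5305, -0.0158, 0.0849]
eef_rot: [-1.571, -0.001, 0.192]
force: [-0.2, 0.4, -2.2]
opening: 0.025
```

View pics/s7.png

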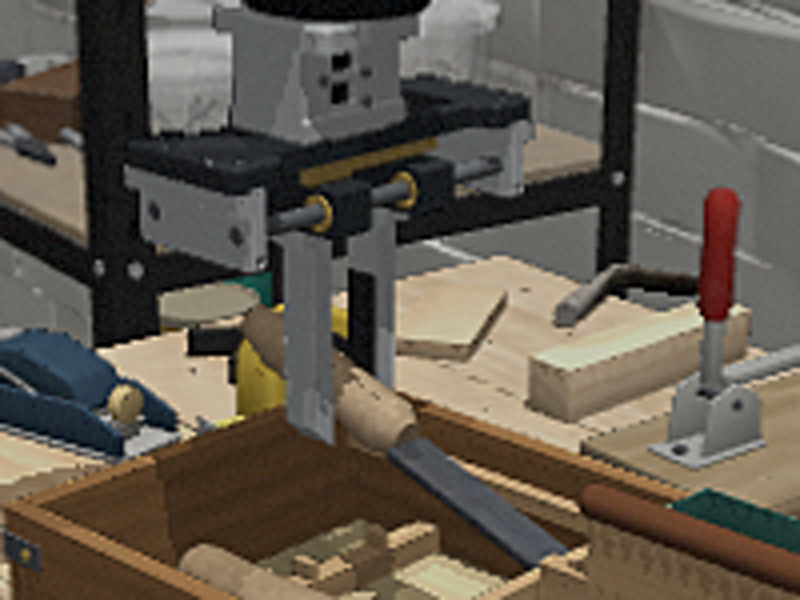

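The file slants clearly, butt (255,322) up and blade running under the tray edge at (555,560), with only its weight on the wrist. I'll go on drawing out.

```bash
python3 -m inch '[[1,0,-0.004,0.014,0],[1,0,-0.005,0.016,0],[1,0,-0.005,0.016,0],[1,0,-0.005,0.016,0]]'; python3 -m inch '[[1,0,-0.005,0.016,0],[1,0,-0.005,0.016,0],[1,0,-0.005,0.016,0],[1,0,0,0,0]]'; python3 look.py s8.png 110 60 350 240 3.3
```

```text
time: 12.6
eef_pos: [0.5186, 0.0452, 0.1041]
eef_rot: [-1.571, -0.0, 0.19]
force: [0.2, -0.8, -1.8]
opening: 0.025
time: 13.0
eef_pos: [0.5097, 0.0929, 0.1195]
eef_rot: [-1.571, -0.002, 0.193]
force: [-0.2, 0.1, -2.1]
opening: 0.0249
```

View pics/s8.png

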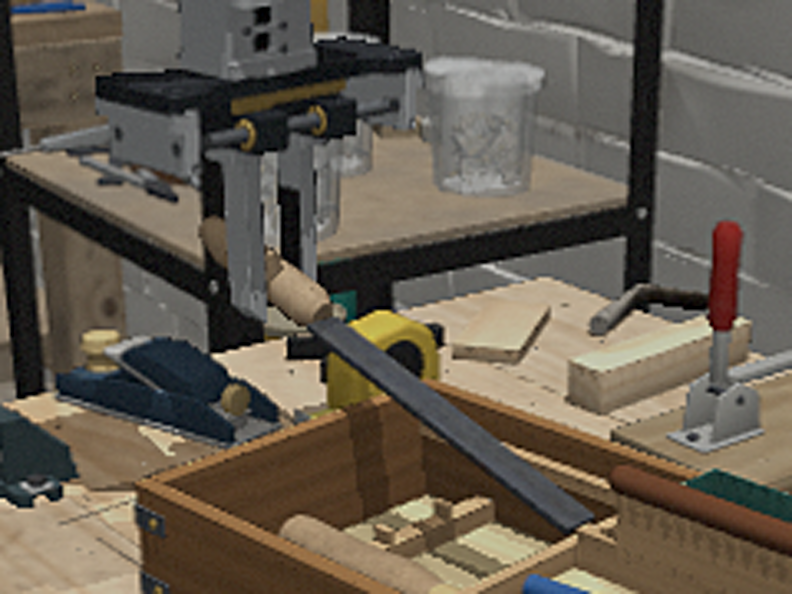

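The tip (572,528) has just cleared the tray edge. A bit more along the slant, then straight up.

```bash
python3 -m inch '[[1,0,-0.005,0.016,0],[1,0,-0.006,0.016,0],[1,0,-0.008,0.01,0],[1,0,-0.015,0,0],[1,0,-0.02,0,0],[1,0,-0.02,0,0],[1,0,-0.02,0,0],[1,0,-0.02,0,0]]'; python3 -m inch '[[1,0,-0.02,0,0],[1,0,-0.02,0,0],[1,0,-0.02,0,0],[1,0,-0.01,0,0],[1,0,0,0,0],[1,0,0,0,0]]'
python3 - <<'E'
from h import *
c=cam('scene');b=cam('top')
i=np.hstack([c['image'][20:300,60:440],cv2.convertScaleAbs(b['image'][100:380,180:410],alpha=1.5)])[:,:,::-1]
cv2.imwrite('pics/f.png',cv2.resize(i,None,fx=1.31,fy=1.31,interpolation=cv2.INTER_CUBIC)); o=get_obs();print(o['eef_pos'],o['force'],o['opening'])
E
```

```text
time: 13.85
eef_pos: [0.5022, 0.1312, 0.2344]
eef_rot: [-1.571, -0.001, 0.189]
force: [0.8, -0.1, -1.4]
opening: 0.0246
time: 14.45
eef_pos: [0.5016, 0.1317, 0.3019]
eef_rot: [-1.571, 0.001, 0.19]
force: [0.0, -0.0, -2.1]
opening: 0.025
[0.50126186 0.1317678  0.30107174] [-0.36788298 -0.44782667 -1.86300608] 0.02527614461982651
```

View pics/f.png

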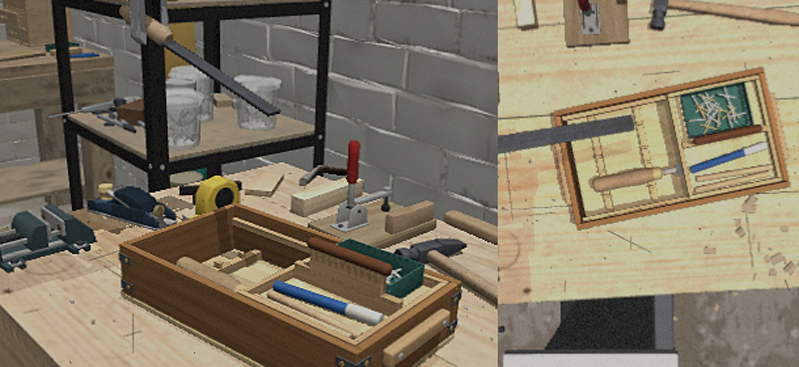

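The file is held slanted in the air, blade tip at (275,113) in the scene half. The chisel lies in its lane and the tray is at its stop. I'll check tip height and stillness.

```bash
cat > tip.py <<'E'
from pl import *
s=cam('scene')['image']; u,v=275/1.31+60,113/1.31+20
q=plane([(u,v)])[0];print('tip box y,z',q)
b=cam('top')['image']; import os
if os.path.exists('a.npz'):
    a=np.load('a.npz'); print('diff scene',np.abs(a['s'].astype(int)-s).mean(),'top',np.abs(a['b'].astype(int)-b).mean(), (np.abs(cv2.GaussianBlur(a['s'],(5,5),0).astype(int)-cv2.GaussianBlur(s,(5,5),0)).max(2)>30).sum())
np.savez('a.npz',s=s,b=b)
c=cam('top'); f=lambda p:[((x-498)/1.31+180,y/1.31+100) for x,y in p]
M=R.from_euler('z',.195).as_matrix()[:2,:2];t=np.array([.5194,-.1518])
r=ray(c,f([(691,146),(761,128)]),.116);print('rail box',(r[:,:2]-t)@M)
E
python3 tip.py; python3 -m inch '[[1,0,0,0,0],[1,0,0,0,0],[1,0,0,0,0],[1,0,0,0,0],[1,0,0,0,0],[1,0,0,0,0],[1,0,0,0,0],[1,0,0,0,0]]'; python3 tip.py
```

```text
tip box y,z [0.05432248 0.24216691]
rail box [[-0.00656661 -0.03183911]
 [-0.00127051 -0.14902475]]
time: 15.55
eef_pos: [0.5019, 0.132, 0.3025]
eef_rot: [-1.571, -0.0, 0.19]
force: [0.1, -0.2, -1.6]
opening: 0.025
tip box y,z [0.05432248 0.24216691]
diff scene 1.8736224489795918 top 2.4534424603174605 76
rail box [[-0.00656661 -0.03183911]
 [-0.00127051 -0.14902475]]
```

The tip is at z ≈ 0.24, well above 0.123. The two pictures taken about a second apart differ only by noise, and the tray is unchanged, so I'm handing in.

```bash
python3 -c "
from station import *
print(hand_in())"
```

```text
the job is handed in; nothing more can be done
None
```

The file is out of the box, held by its handle and still in the air, and I handed the job in at about 16 s of the 51 s. The hand-in gives no verdict.

- **Tray:** I gripped the rail and slid the tray until it stopped, with about 20 N of reaction. The camera puts the rail centre about 94 mm to the -y side of the box's middle and the tray edge at y −13.5 mm. The stop should give −94 and −14 mm. The slide was only about 180 mm because the tray started about 8 mm off zero. My last check of the rail, on a coarser picture, gave −90 mm, which is within my pixel reading.
- **File:** I took the handle between the two strips, regripping once about 4 mm lower to centre it. The file came up almost level at first, so I kept lifting until the blade rested lightly under the tray edge and pivoted in the pads to about 19°. I then backed off 3 mm, drew it out over the end rim at that slant, and raised it.
- **Last checks:**
  - The blade tip is about 0.24 m up, against 0.123 m for the top of the rail.
  - The wrist carries only about 2 N, which is the file's weight.
  - Pictures about a second apart show no real change.
  - The chisel is still in its lane.
- **Disagreement:** the scene camera and the top camera differed by roughly 3–5 mm at the box corners, which was within what the grips needed.

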